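# Walk a bearing cup square into a spindle housing

## Robot

A 7-joint arm with a two-finger parallel gripper is mounted at the origin on the work surface. World frame = base frame: x ahead of the robot, y to its left, z up, the work surface at z = 0. Lengths are in mm, angles in rad, forces in N, time in s.
With the tool pointing down it reaches from about 400 to 925 mm from the base axis. Payload 4.1 kg.
Tool frame: the origin (TCP) lies at the very end of the fingers, on their centre line; the grasp point (between the pads) lies 19 mm behind it; z points along the fingers, y is the direction in which the jaws open and shut (so a half turn about z gives the same grasp; the last joint's range is limited). The gripper opens to 85 mm and grips with 20 to 120 N. Pads are 22 mm wide; open, the fingers measure 114 mm over their backs; the gripper's body (76 mm by 85 mm) begins 54 mm behind the grasp point. The pads swing forward as they close: fully open they stand 13 mm farther back than shut.
Start: joints at [-1.213, 0.398, 0.045, 1.537, -0.019, 1.207, -0.051], TCP at [286.686, 583.399, 231.347] pointing down, gripper open.
Joint ranges: [-2.82, 2.82], [-0.49, 2.23], [-1.37, 1.46], [0, 2.46], [-1.36, 4.5], [0.23, 2], [-2.94, 2.94]. Speed limits (rad/s): [2.57, 2.57, 3.14, 3.14, 3.14, 3.14, 3.14].

## Interface

Orientations are given as a rotation vector (axis times angle).
In Python, from station import * gives the robot as it stands.
- The arm moves only by the tool servo_tool, never from a script. Its argument "increments" is a list of rows, each a list of 7 numbers: the turn, a rotation vector about the tool's x, y, z in degrees, then the shift along the tool's x, y, z in m, then the opening in per cent of the stroke, from 0 (shut) to 100 (fully open). A call has 1 to 10 rows; each row is the pose to reach, as a shift and turn from the pose commanded when the call began, along the tool's axes at that moment; what a row does not reach only later rows make up. A row lasts 1/8 s, in which the tool goes at most 62.5 mm and 10.7 degrees, less where a joint would pass 70% of its speed; a pose out of reach is approached as far as the arm can. A call with a gripper value outside its range is refused whole. The fingers move at their own pace and stop on an object; "newtons" is the grip in N (left out, the last holds). Time passes only in rows, so rows that repeat a pose let the fingers close. It gives the time, the measured TCP pose, the force and the opening at its end, in the units of the state.
- sense(): the state, without advancing time (a new reading comes with each control period).
- get_image(name): name is "scene" or "top" or "wrist"; returns the picture (480x640x3 uint8, blue, green, red); there is no depth.
- camera_params(name): a dict with "mtx" (3x3 intrinsics, pixels), "D" ([k1, k2, p1, p2, k3] as OpenCV has them; the pictures are not rectified), "camera_from_world" (4x4, takes a point from world to camera coordinates). Camera axes: x right, y up, looking along -z (the intrinsics and any distortion apply to the point x, -y, -z); pixel columns grow to the right and rows downward; lengths in mm; the calibration is good to about 2 mm. A picture is of the moment at which its call begins: read the wrist's pose just before it. camera_params takes no time and is no camera call; for the wrist camera it gives the pose at the moment of the call.
- sign_off(): hands the job in, once; it reports no verdict.
The state is a dict: "time": time; "qpos": joint angles; "joint_velocities": joint speeds; "tau": joint torques, N m; "position": TCP position; "orientation": TCP orientation; "wrist_force": force on the tool from outside, world axes, zero at the start; "ft_torque": the same for the moment, N m; "width": opening from 0.0 (shut) to 1.0 (fully open).
Only numpy, scipy, OpenCV 4.12 (cv2) and the standard library are available. Lean on these libraries where they do the work, as an engineer would, in place of code of your own. Each camera call takes 0.05 s, during which the arm holds its last target.

## Task

The steel bearing cup has been started in the bore of the spindle housing but stands proud and slightly crooked. Take the white nylon drift out of its stand and, with its tip, press or tap the cup's rim down a little at a time on alternating sides, gently (never more than 25 N, and never letting the cup cock over by more than 3 degrees), until it has gone solid all round, fully home and square on the shoulder inside; do not touch the cup with the gripper. Then put the drift back upright in its stand and let go, leaving everything else on the bench where it is.

Things in the scene. Friction and masses are not known exactly. Their poses are not given: they have to be found in the camera images.
- housing: Fixed aluminium spindle housing: square foot plate 130 x 130 x 12 mm with 4 bolt heads, and on it a round barrel, outer diameter 96 mm, top face 50 mm above the bench, with a vertical blind bore of 67 mm diameter open at the top. Origin: on the bore axis at bench level; z up, x and y along the plate's sides.
- cup: Steel bearing cup, a plain open ring: outer diameter 64, inner 40, height 22 mm; flat rim 12 mm wide. Stiff interference fit in the bore; stays where left. Origin: centre of its underside, z along its axis out of the bore, x and y along the housing's when square. Starts 6 to 9 mm above its shoulder, up to 2 degrees crooked. A side at its end goes solid; once +x, -x, +y, -y are solid it is home.
- rim (a point): Centre of the cup's top rim plane, 22 mm above the cup's origin, axes as the cup's. Pressing the rim at one spot, 26 mm out, with about 13 N (1 N more per 10 mm/s) sinks that side; the opposite side stays: 1 mm there tips the cup 1.1 degrees and lowers its centre 0.5 mm. Presses on one side sink it 4.4 mm at most from first to last. Pressing it square takes twice the force: too much.
- seat: Steel shoulder ring inside the bore, hidden under the cup, on which the cup comes to sit. Origin: on the bore axis at the shoulder's upper face, 31 to 35 mm above the bench (differs from housing to housing); z up. When the cup is home its origin is at this origin and its rim 3 to 7 mm above the housing's top face.
- drift: White nylon drift, about 90 g. Origin: on its axis at the underside of its collar; z towards the handle. Collar 30 mm diameter, z 0 to 6 mm; handle 24 mm diameter, z 6 to 62 mm (grip there from above); below the collar a sleeve 18 mm diameter to z -30 mm, and out of it a fixed 16 mm nose with a flat end, set anywhere from z -36 to -52 mm (hidden in the stand). Starts upright, collar on the stand.
- stand: Fixed grey plastic block 70 x 70 x 60 mm with one round vertical through hole, 22 mm diameter, in the middle; the drift hangs in it, nose down, its collar resting on the block's top. Origin: centre of its underside, on the hole's axis; z up (top at z = 60 mm).
- spare_ring: Loose steel ring lying flat, outer diameter 60 mm, 14 mm high; bystander. Origin: centre of underside.
- wrench: Loose steel wrench, 150 mm, lying flat; bystander. Origin: middle of its length, at bench level.
- jar: Closed amber jar, diameter 52 mm, 75 mm high; bystander. Origin: centre of underside.
- beaker: Empty glass beaker, rim diameter 66 mm, 85 mm high; bystander. Origin: centre of underside.
- dish: Shallow glass dish, diameter 90 mm, 16 mm high; bystander. Origin: centre of underside.
- cap: Loose aluminium flanged cap, flange diameter 80 mm, 20 mm high; bystander. Origin: centre of underside.
- screwdriver: Loose screwdriver, 170 mm, lying flat; bystander. Origin: middle of its length, at bench level.
Things that resemble listed ones, but are neither listed nor needed, are in the scene too. Of the things like the drift, leave any that is pink, turquoise or yellow; of the rest the larger one is meant.

How it is judged:
By the outcome, as a careful person would: the job done as asked, in the order asked, and still so for the second after the job is handed in, with the robot touching nothing.
It also fails if it takes over 72 s, if anything falls off the work surface, if the arm or the gripper's body presses on something with over 40 N, if the wrist force passes 120 N, or if a joint passes its speed limit or range.

## Working session

There is one attempt and no reset: what is moved stays moved. The work goes in short steps, Python scripts to look and compute and a tool call to move; the robot and the scene stay as the last step left them, time stands still between calls to the robot, and variables do not carry over. Pictures are saved under pics/ and viewed, and the job is handed in when it is done.

Besides the shell and the picture viewer there is one more tool, called after "Call:" as name(argument=value, ...) on one line, values as JSON. servo_tool: Moves the arm, as the interface text tells. Its arguments: {"type":"object","properties":{"increments":{"type":"array","items":{"type":"array","items":{"type":"number"}}},"newtons":{"type":"number"}},"required":["increments"]}

```bash
mkdir -p pics; ls; python3 - <<'E'
from station import *
import cv2
print(sense())
for n in ("scene","top","wrist"):
    p=camera_params(n); print(n,p)
    cv2.imwrite(f"pics/{n}0.png",get_image(n))
E
```

```text
pics
{'time': 0.0, 'qpos': array([-1.21301117,  0.39918293,  0.04499173,  1.53790755, -0.01870296,
        1.20688977, -0.05070146]), 'joint_velocities': array([ 1.10584358e-06, -1.90145344e-04,  4.15082217e-04, -2.70161654e-05,
       -4.67591281e-04, -1.62069823e-03, -1.18547180e-03]), 'tau': array([-5.73181987e-04, -4.75116777e+01,  1.36448912e+00, -2.54225582e+01,
        1.15527466e-02,  9.19383281e-03,  4.63503326e-06]), 'position': array([286.36509306, 582.79986855, 230.25621349]), 'orientation': array([-7.10993147e-01, -3.05973933e+00,  3.04487612e-03]), 'wrist_force': array([ 0.79415866,  0.2772339 , -0.40088903]), 'ft_torque': array([ 0.00723732,  0.0108544 , -0.00678949]), 'width': 1.003833349962029}
scene {'mtx': array([[538.98404978,   0.        , 317.05830095],
       [  0.        , 538.98404978, 240.27572688],
       [  0.        ,   0.        ,   1.        ]]), 'D': array([0.02947824, 0.        , 0.        , 0.        , 0.        ]), 'camera_from_world': array([[ 2.25762960e-01,  9.74056133e-01, -1.56759583e-02,
        -8.97446868e+01],
       [-7.60954642e-01,  1.86
[... 746 characters left out ...]
],
       [ 0.00000000e+00,  0.00000000e+00,  0.00000000e+00,
         1.00000000e+00]])}
wrist {'mtx': array([[415.47279831,   0.        , 317.89899867],
       [  0.        , 415.47279831, 235.05380439],
       [  0.        ,   0.        ,   1.        ]]), 'D': array([-0.07837468,  0.        ,  0.        ,  0.        ,  0.        ]), 'camera_from_world': array([[ 4.41132739e-01,  8.97437472e-01, -2.80887262e-03,
        -6.47697214e+02],
       [-8.49631346e-01,  4.16621744e-01, -3.23346405e-01,
         4.38424625e+01],
       [-2.89012943e-01,  1.45025192e-01,  9.46276499e-01,
        -3.82243640e+02],
       [ 0.00000000e+00,  0.00000000e+00,  0.00000000e+00,
         1.00000000e+00]])}
```

View pics/scene0.png

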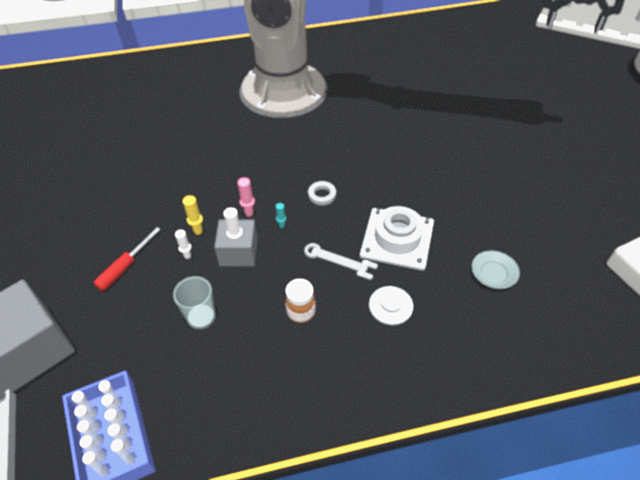

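View pics/top0.png

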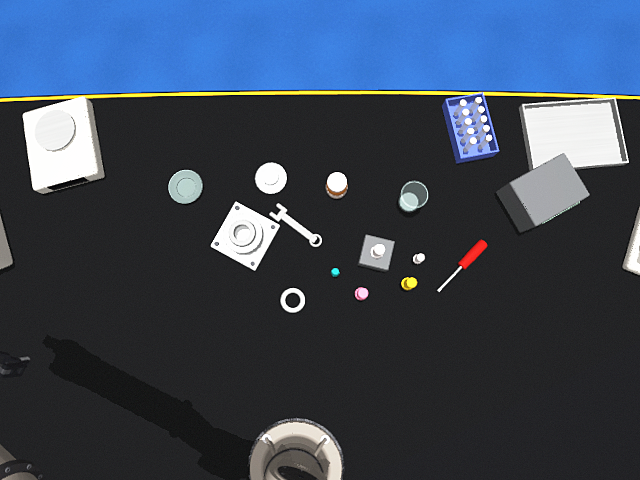

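View pics/wrist0.png

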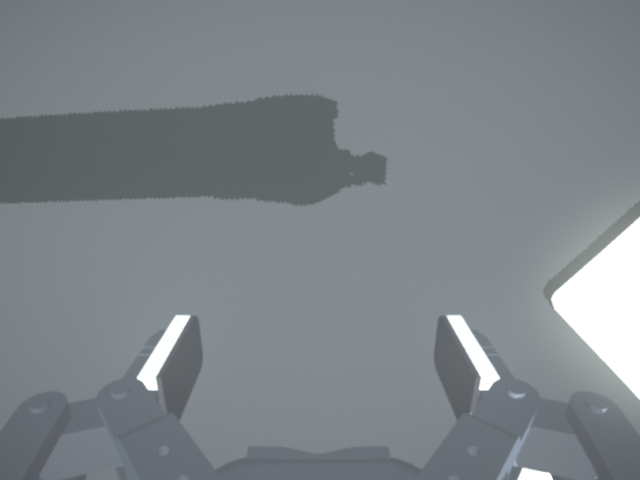

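Candidates for the drift: the large white one in the stand at top (378,250) / scene (232,222), a small white one at top (419,258), plus yellow (409,283), pink (361,293) and turquoise (335,272). The larger white one in the stand fits the description. Next I'll crop it and measure.

```bash
cat > h.py <<'E'
import numpy as np, cv2
def ray(p,uv):
    uv=np.asarray(uv,float).reshape(-1,1,2)
    n=cv2.undistortPoints(uv,p["mtx"],np.array(p["D"])).reshape(-1,2)
    d=np.c_[n[:,0],-n[:,1],-np.ones(len(n))]
    M=np.asarray(p["camera_from_world"]);R=M[:3,:3];t=M[:3,3]
    return -R.T@t,(d@R)
def onz(p,uv,z):
    o,d=ray(p,uv); return o+d*((z-o[2])/d[:,2])[:,None]
def proj(p,X):
    X=np.atleast_2d(X);M=np.asarray(p["camera_from_world"]);c=X@M[:3,:3].T+M[:3,3]
    c=c*[1,-1,-1]
    return cv2.projectPoints(c.reshape(-1,1,3),np.zeros(3),np.zeros(3),p["mtx"],np.array(p["D"]))[0].reshape(-1,2)
E
python3 - <<'E'
from station import *
from h import *
t=cv2.imread("pics/top0.png");s=cv2.imread("pics/scene0.png")
a=cv2.resize(t[185:315,195:435],None,fx=3.3,fy=3.3,interpolation=cv2.INTER_CUBIC)
b=cv2.resize(s[160:280,160:440],None,fx=2.8,fy=2.8,interpolation=cv2.INTER_CUBIC)
cv2.imwrite("pics/topc.png",a);cv2.imwrite("pics/scenec.png",b)
pt=camera_params("top");ps=camera_params("scene")
print(onz(pt,[[378,250]],122),onz(pt,[[377,252]],60),onz(pt,[[243,233]],50))
E
```

```text
[[ 511.91175436 -189.23920251  122.        ]] [[ 514.39563969 -193.59808854   60.        ]] [[561.24319997 128.92390936  50.        ]]
```

View pics/topc.png

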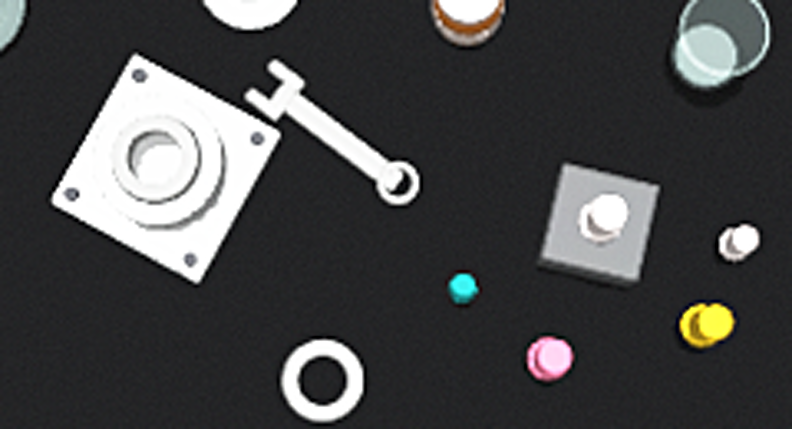

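View pics/scenec.png

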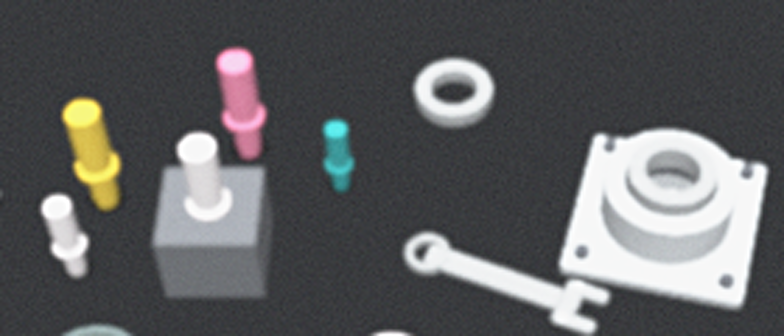

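The crops confirm it: the large white drift stands in the grey stand, and the small white one stands free at scene-crop (65,235). Next: stand, drift and housing positions from both views.

```bash
python3 - <<'E'
from station import *
from h import *
t=cv2.imread("pics/top0.png");s=cv2.imread("pics/scene0.png")
pt=camera_params("top");ps=camera_params("scene")
def comp(m,uv,r=60):
    n,l,st,c=cv2.connectedComponentsWithStats(m.astype(np.uint8)); k=l[uv[1],uv[0]]; return (l==k).astype(np.uint8),st[k]
for nm,im,p,us,uh in(("top",t,pt,(365,240),(228,232)),("scene",s,ps,(225,240),(372,255))):
    hsv=cv2.cvtColor(im,cv2.COLOR_BGR2HSV);g=cv2.cvtColor(im,cv2.COLOR_BGR2GRAY)
    print(nm,'stand grey',g[us[1],us[0]],'plate',g[uh[1],uh[0]])
    # white drift
    m=(g>195)&(hsv[...,1]<40)
    d=(376,250) if nm=="top" else (234,228)
    k,st=comp(m,d);print('drift',st)
    # stand top face
    v=int(g[us[1],us[0]]);k,st=comp(abs(g.astype(int)-v)<14,us);k=cv2.morphologyEx(k,cv2.MORPH_CLOSE,np.ones((19,19)))
    c=max(cv2.findContours(k,cv2.RETR_EXTERNAL,cv2.CHAIN_APPROX_NONE)[0],key=cv2.contourArea)
    q=cv2.boxPoints(cv2.minAreaRect(c)) ; print('stand',q,st)
    w=onz(p,q,60)[:,:2];print(w.round(1),w.mean(0),np.linalg.norm(w-np.roll(w,1,0),axis=1))
    # plate
    k,st=comp(g>120,uh)
    c=max(cv2.findContours(k,cv2.RETR_EXTERNAL,cv2.CHAIN_APPROX_NONE)[0],key=cv2.contourArea)
    w=onz(p,c.reshape(-1,2),12)[:,:2].astype(np.float32)
    r=cv2.minAreaRect(w);print('plate',r,cv2.boxPoints(r),st)
E
```

```text
top stand grey 187 plate 247
drift [370 244  16  14 145]
stand [[359.23532 262.05887]
 [366.00003 235.00002]
 [393.52945 241.88235]
 [386.76474 268.94122]] [360 235  34  34 595]
[[ 490.3 -151.1]
 [ 555.2 -167.8]
 [ 538.7 -233.4]
 [ 474.  -216.3]] [ 514.5844951  -192.15591471] [67.14239221 67.03715777 67.6344092  66.93941166]
plate ((561.3388061523438, 130.73849487304688), (130.82000732421875, 131.11492919921875), 61.75489044189453) [[472.63226  104.141495]
 [588.1355    42.092075]
 [650.04535  157.3355  ]
 [534.5421   219.38492 ]] [ 211  201   69   70 2590]
scene stand grey 178 plate 247
drift [224 208  19  31 395]
stand [[215.66898 245.97244]
 [218.04828 217.42072]
 [252.64139 220.30347]
 [250.26208 248.8552 ]] [216 218  37  29 640]
[[ 539.3 -232. ]
 [ 467.8 -219.3]
 [ 491.9 -152.9]
 [ 562.1 -168.4]] [ 515.26282963 -193.15156869] [67.60268838 72.65973898 70.59212218 71.86086105]
plate ((552.7930297851562, 85.6898193359375), (236.32431030273438, 208.4413604736328), 51.00117111206055) [[397.437     59.44561 ]
 [559.4291   -71.727486]
 [708.14905  111.93403 ]
 [546.157    243.10712 ]] [ 304  206  130   74 4452]
```

```bash
cat >> h.py <<'E'
from scipy.spatial.transform import Rotation as Ro
def togo(s,target,yaw_deg=None):
    """shift in tool axes (m) and turn (deg) to world target (mm) with tool x at azimuth yaw, pointing down"""
    R=Ro.from_rotvec(s["orientation"]);sh=R.inv().apply(np.array(target)-s["position"])/1000
    if yaw_deg is None: return sh.round(4)
    a=np.radians(yaw_deg);x=np.array([np.cos(a),np.sin(a),0]);z=np.array([0,0,-1.]);
    T=Ro.from_matrix(np.c_[x,np.cross(z,x),z]); return (R.inv()*T).as_rotvec(degrees=True).round(2),sh.round(4)
E
python3 - <<'E'
from station import *
from h import *
s=sense();R=Ro.from_rotvec(s["orientation"])
p=camera_params("wrist");M=p["camera_from_world"];o=-M[:3,:3].T@M[:3,3]
print("cam in tool",R.inv().apply(o-s["position"]),"axes in tool\n",(R.inv().as_matrix()@M[:3,:3].T).round(3))
print("tcp px",proj(p,s["position"]))
print(R.as_matrix().round(3))
print(togo(s,[515,-193,250],70))
E
```

```text
cam in tool [  82.02616061   -0.92111462 -143.69394583] axes in tool
 [[-0.     0.946  0.323]
 [ 1.    -0.     0.001]
 [ 0.001  0.323 -0.946]]
tcp px [[320.66395466 314.53705215]]
[[-0.897  0.441 -0.001]
 [ 0.441  0.897 -0.001]
 [-0.    -0.001 -1.   ]]
(array([-6.000e-02,  7.000e-02,  8.383e+01]), array([-0.5473, -0.5956, -0.0185]))
```

Call:
servo_tool(increments=[[0, 0, 4, -0.02, -0.02, 0, 70], [0, 0, 12, -0.055, -0.06, -0.005, 55], [0, 0, 20, -0.095, -0.104, -0.01, 50], [0, 0, 28, -0.136, -0.148, -0.015, 50], [0, 0, 37, -0.178, -0.193, -0.018, 50], [0, 0, 46, -0.22, -0.238, -0.018, 50], [0, 0, 54, -0.262, -0.284, -0.018, 50], [0, 0, 62, -0.304, -0.33, -0.018, 50], [0, 0, 70, -0.346, -0.376, -0.018, 50], [0, 0, 78, -0.388, -0.421, -0.018, 50]], newtons=80)

```text
time: 1.4
position: [449.3, 32.5, 249.4]
orientation: [-2.482, -1.925, -0.002]
wrist_force: [0.7, 0.3, 0.9]
width: 0.503
```

```bash
python3 - <<'E'
from station import *
from h import *
s=sense();print(s["time"],s["position"],s["qpos"],togo(s,[515,-193,240],70))
E
```

```text
1.4 [449.3312185   32.48027784 249.41263452] [-0.72870976  0.01271275  0.57144737  1.97493008 -0.00836073  1.15520215
 -0.4055891 ] (array([ 0.02, -0.06,  5.58]), array([-0.202 ,  0.1197,  0.0093]))
```

Call:
servo_tool(increments=[[0, 0, 1, -0.045, 0.027, 0, 50], [0, 0, 2, -0.09, 0.053, 0.003, 50], [0, 0, 4, -0.135, 0.08, 0.006, 50], [0, 0, 5.6, -0.175, 0.104, 0.009, 50], [0, 0, 5.6, -0.195, 0.116, 0.009, 50], [0, 0, 5.6, -0.202, 0.12, 0.009, 50], [0, 0, 5.6, -0.202, 0.12, 0.009, 50], [0, 0, 5.6, -0.202, 0.12, 0.009, 50]])

```text
time: 2.4
position: [516.2, -189.2, 240.2]
orientation: [-2.567, -1.809, -0.001]
wrist_force: [0.5, 0.1, 0.3]
width: 0.503
```

```bash
python3 - <<'E'
from station import *
from h import *
s=sense();p=camera_params("wrist");im=get_image("wrist");cv2.imwrite("pics/w1.png",im)
np.save("w1.npy",{"s":s,"p":p},allow_pickle=True)
print(s["time"],s["position"],s["qpos"],s["wrist_force"])
print(proj(p,[[515,-193,60],[515,-193,122]]))
E
```

```text
2.4 [ 516.1619797  -189.17910061  240.17525036] [-0.35813679  0.275785    0.7693317   1.78167113 -0.20866942  1.1679698
  0.13197291] [0.54060138 0.08684617 0.29110673]
[[316.84411484 206.24796477]
 [316.60866183 230.244241  ]]
```

View pics/w1.png

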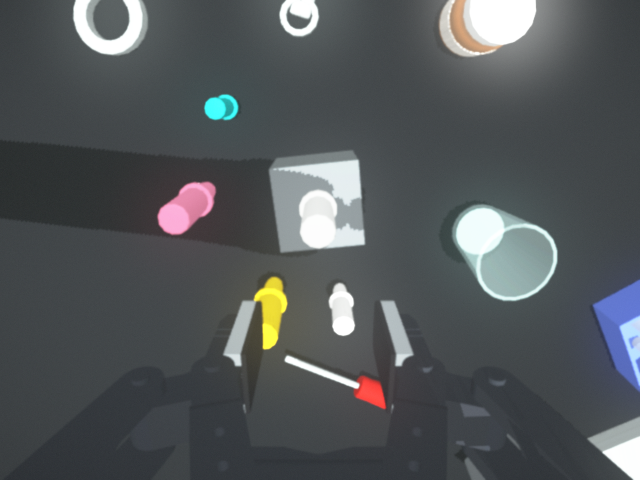

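The drift handle top is at (318,231), right where it was predicted, in the stand whose top face spans about (270..365, 160..252). Now refining.

```bash
python3 - <<'E'
from h import *
d=np.load("w1.npy",allow_pickle=True).item();p=d["p"];s=d["s"]
im=cv2.imread("pics/w1.png");c=im[140:265,255:380]
cv2.imwrite("pics/w1c.png",cv2.resize(c,None,fx=4.5,fy=4.5,interpolation=cv2.INTER_CUBIC))
# stand corners eyeballed seed -> refined
g=cv2.cvtColor(im,cv2.COLOR_BGR2GRAY)
q=np.float32([[271,169],[358,160],[365,244],[279,252]]).reshape(-1,1,2)
cv2.cornerSubPix(g,q,(5,5),(-1,-1),(3,50,.01));q=q.reshape(-1,2);print(q)
w=onz(p,q,60);print(w,w.mean(0),np.linalg.norm(w-np.roll(w,1,0),axis=1))
print(onz(p,[[318,231]],122),onz(p,[[318,208]],66))
E
```

```text
[[268.4074  169.55156]
 [358.182   159.50748]
 [364.30756 244.09224]
 [280.1267  252.25049]]
[[ 489.26745641 -152.20513831   60.        ]
 [ 557.97375753 -168.41538259   60.        ]
 [ 541.19677091 -236.80030424   60.        ]
 [ 472.69771002 -220.03982167   60.        ]] [ 515.28392372 -194.3651617    60.        ] [69.82908249 70.59268966 70.41281693 70.51974985]
[[ 515.69178861 -193.80787272  122.        ]] [[ 515.92923124 -193.16291511   66.        ]]
```

View pics/w1c.png

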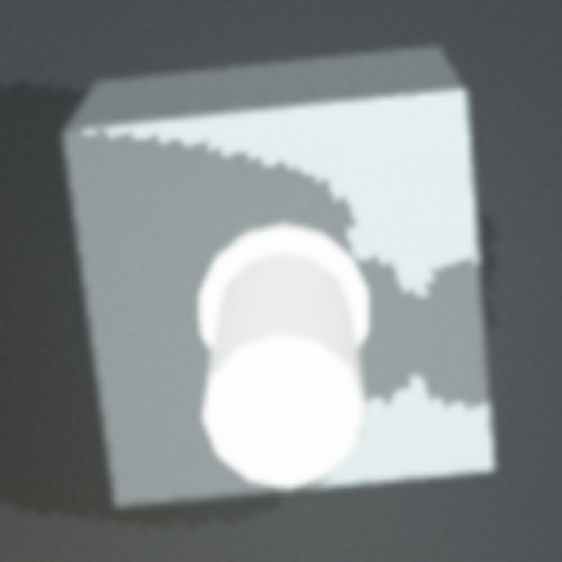

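```bash
python3 - <<'E'
from station import *
from h import *
s=sense();print(s["time"],s["position"],togo(s,[515.5,-193.7,79],70))
E
```

```text
2.45 [ 516.200011   -189.23235023  240.24070204] (array([-0.02, -0.07,  0.36]), array([-0.0046,  0.0009,  0.1612]))
```

Call:
servo_tool(increments=[[0, 0, 0, -0.0046, 0.0009, 0.02, 50], [0, 0, 0, -0.0046, 0.0009, 0.05, 50], [0, 0, 0, -0.0046, 0.0009, 0.07, 50], [0, 0, 0, -0.0046, 0.0009, 0.08, 50], [0, 0, 0, -0.0046, 0.0009, 0.08, 50]])

```text
time: 3.08
position: [515.3, -194.7, 160.1]
orientation: [-2.568, -1.808, 0.0]
wrist_force: [0.6, -0.4, 0.8]
width: 0.503
```

```bash
python3 - <<'E'
from station import *
from h import *
s=sense();print(s["time"],s["position"],togo(s,[515.5,-193.7,79],70))
E
```

```text
3.075 [ 515.32552224 -194.73238719  160.06658411] (array([-0.05, -0.01,  0.28]), array([ 0.001 , -0.0001,  0.0811]))
```

Call:
servo_tool(increments=[[0, 0, 0, 0.001, 0, 0.02, 50], [0, 0, 0, 0.001, 0, 0.045, 50], [0, 0, 0, 0.001, 0, 0.065, 50], [0, 0, 0, 0.001, 0, 0.078, 50], [0, 0, 0, 0.001, 0, 0.081, 50], [0, 0, 0, 0.001, 0, 0.081, 40], [0, 0, 0, 0.001, 0, 0.081, 25], [0, 0, 0, 0.001, 0, 0.081, 10], [0, 0, 0, 0.001, 0, 0.081, 10]], newtons=80)

```text
time: 4.2
position: [516.4, -194.7, 80.2]
orientation: [2.569, 1.807, 0.002]
wrist_force: [-1.0, 1.3, 6.1]
width: 0.256
```

```bash
python3 - <<'E'
from station import *
from h import *
s=sense();p=camera_params("wrist");im=get_image("wrist");cv2.imwrite("pics/w2.png",im)
print(s["time"],s["position"],s["orientation"],s["wrist_force"],s["width"])
E
```

```text
4.2 [ 516.40166974 -194.71473862   80.21789661] [2.56922825e+00 1.80650252e+00 2.04485372e-03] [-0.99931154  1.309509    6.10173998] 0.25618856654367567
```

View pics/w2.png

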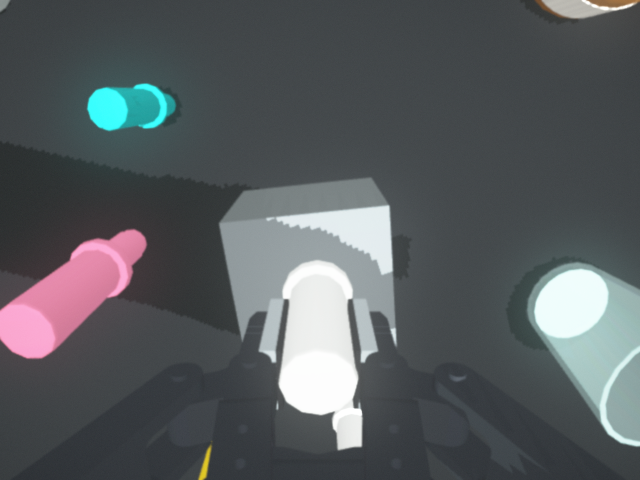

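The picture shows the handle centred between the pads, with the collar just visible at (318,275) below the fingertips. Squeeze a little longer, then lift.

Call:
servo_tool(increments=[[0, 0, 0, 0, 0, 0, 5], [0, 0, 0, 0, 0, 0, 5], [0, 0, 0, 0, 0, -0.01, 5], [0, 0, 0, 0, 0, -0.03, 5], [0, 0, 0, 0, 0, -0.06, 5], [0, 0, 0, 0, 0, -0.085, 5], [0, 0, 0, 0, 0, -0.09, 5], [0, 0, 0, 0, 0, -0.09, 5]], newtons=100)

```text
time: 5.25
position: [515.6, -194.2, 169.0]
orientation: [-2.569, -1.807, -0.0]
wrist_force: [0.5, 0.1, -0.6]
width: 0.255
```

```bash
python3 - <<'E'
from station import *
from h import *
s=sense();p=camera_params("wrist");im=get_image("wrist");cv2.imwrite("pics/w3.png",im)
np.save("w3.npy",{"s":s,"p":p},allow_pickle=True)
im=get_image("scene");cv2.imwrite("pics/s3.png",cv2.resize(im[130:290,140:340],None,fx=4,fy=3.75,interpolation=cv2.INTER_CUBIC))
print(s["time"],s["position"],s["orientation"],s["wrist_force"],s["width"])
E
```

```text
5.25 [ 515.58221494 -194.1701725   168.95969961] [-2.56919270e+00 -1.80722140e+00 -1.12393376e-04] [ 0.48543907  0.12203516 -0.58923597] 0.2546436390307465
```

View pics/w3.png

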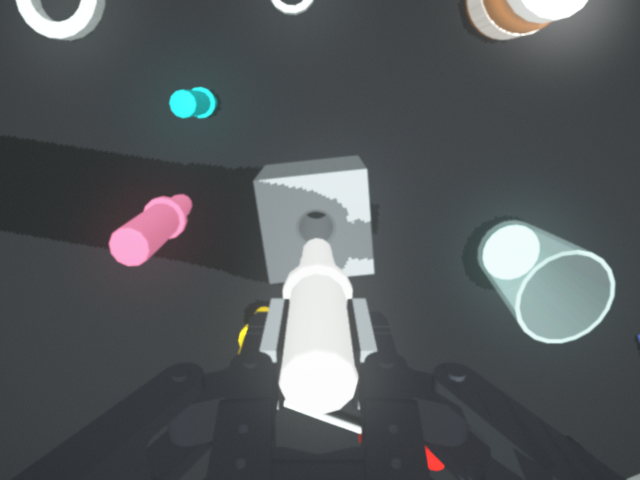

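View pics/s3.png

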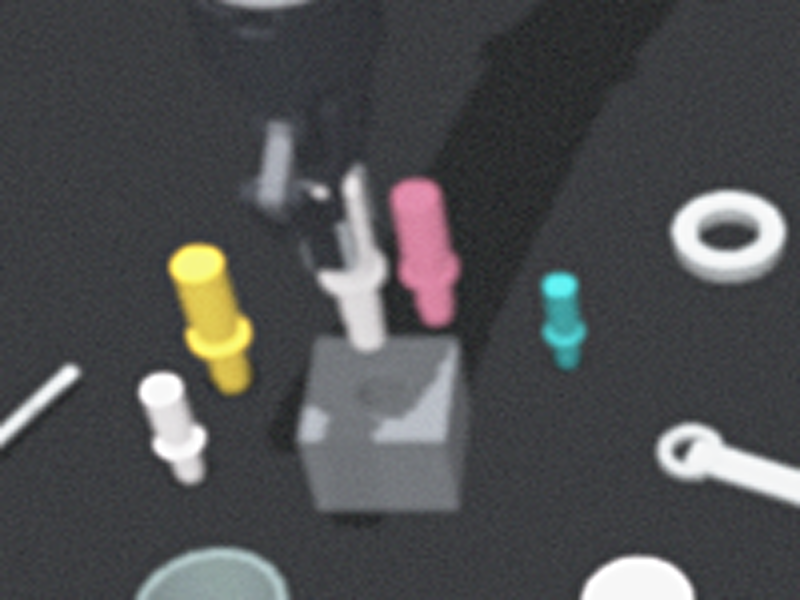

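The drift is out and hangs straight from the fingers, nose end at (316,240), and the stand hole is at (316,225). Now the nose length, from the row of its lowest edge.

```bash
python3 - <<'E'
from h import *
d=np.load("w3.npy",allow_pickle=True).item();p=d["p"];s=d["s"];R=Ro.from_rotvec(s["orientation"])
im=cv2.imread("pics/w3.png");cv2.imwrite("pics/w3c.png",cv2.resize(im[200:420,260:380],None,fx=2.7,fy=2.7,interpolation=cv2.INTER_CUBIC))
print(cv2.cvtColor(im,cv2.COLOR_BGR2GRAY)[225:262,316])
for z in range(50,76,3):
    print(z,proj(p,s["position"]+R.apply([8.5,0,z])).round(1),proj(p,s["position"]+R.apply([.5,8,z])).round(1))
print('collar',proj(p,s["position"]+R.apply([15.5,0,20])),proj(p,s["position"]+R.apply([9.5,0,50])))
print('top', proj(p,s["position"]+R.apply([.5,0,-42])))
E
```

```text
[131 131 132 131 132 132 131 132 133 132 133 133 151 201 231 236 236 236
 237 237 237 237 237 237 236 237 236 237 237 237 237 237 237 237 236 236
 237]
50 [[315.7 248.9]] [[331.6 263.7]]
53 [[315.8 246.8]] [[331.4 261.4]]
56 [[315.8 244.7]] [[331.2 259.2]]
59 [[315.8 242.7]] [[331.1 257. ]]
62 [[315.8 240.8]] [[330.9 254.9]]
65 [[315.9 238.9]] [[330.7 252.9]]
68 [[315.9 237. ]] [[330.6 250.9]]
71 [[315.9 235.2]] [[330.4 248.9]]
74 [[315.9 233.5]] [[330.2 247. ]]
collar [[315.38652852 258.56892496]] [[315.72749319 247.01874514]]
top [[314.4342738  383.42388344]]
```

View pics/w3c.png

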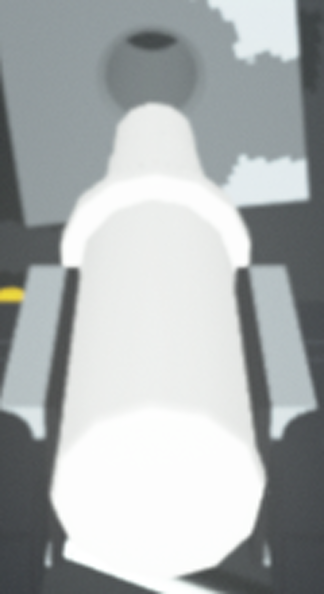

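```bash
python3 - <<'E'
from h import *
for f in("w2","w3"):
    im=cv2.imread(f"pics/{f}.png");g=cv2.cvtColor(im,cv2.COLOR_BGR2GRAY)
    print(f,"255-285",g[255:290,318]);print("340-360",g[345:365,318]);print("400-",g[402:420,318])
    print('row 300',np.where(g[300,265:370]>215)[0][[0,-1]]+265,'row 270',np.where(g[276,265:370]>215)[0][[0,-1]]+265)
    cv2.imwrite(f"pics/{f}d.png",cv2.resize(im[225:425,260:380],None,fx=3,fy=3,interpolation=cv2.INTER_CUBIC))
a=np.hstack([cv2.imread("pics/w2d.png"),cv2.imread("pics/w3d.png")]);cv2.imwrite("pics/cmp.png",a)
E
```

```text
w2 255-285 [161 161 160 162 175 210 233 238 239 245 251 253 254 254 254 254 254 253
 251 245 239 238 238 238 238 238 238 238 238 238 238 238 238 237 238]
340-360 [240 240 240 242 244 246 250 253 254 254 254 254 254 254 254 254 254 254
 254 254]
400- [253 253 253 253 253 253 253 253 253 253 252 246 191 114  89  86  88  85]
row 300 [290 346] row 270 [288 346]
w3 255-285 [236 236 237 236 235 235 237 238 240 245 251 253 254 253 253 253 253 253
 250 243 238 237 237 237 237 236 237 237 237 237 237 237 237 237 237]
340-360 [239 239 240 241 244 247 251 253 254 254 254 254 254 254 254 254 254 254
 254 253]
400- [253 253 253 253 253 253 253 253 253 253 252 253 253 254 255 255 243 157]
row 300 [291 346] row 270 [288 346]
```

View pics/cmp.png

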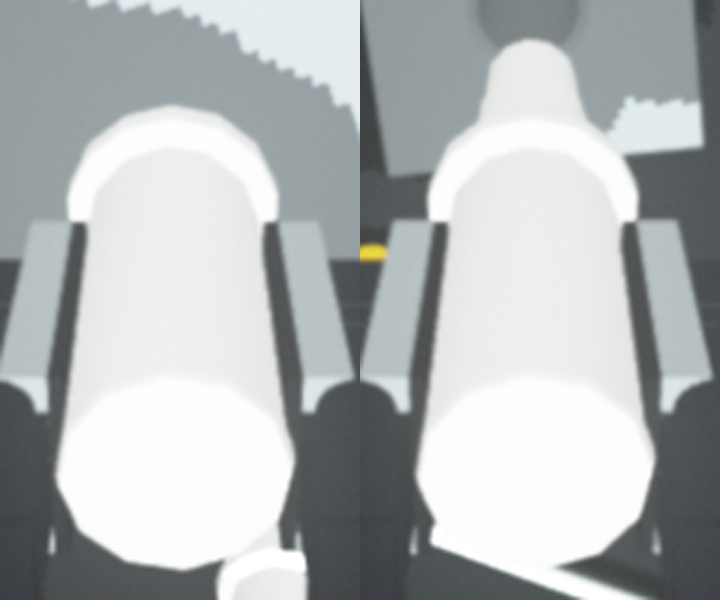

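The two pictures show the same collar and handle outlines, so the drift didn't slip or tilt. The nose edge at row 238 puts the tip about 67 mm below the TCP. Now to the housing, with the tool aligned to the plate sides.

```bash
python3 - <<'E'
from station import *
from h import *
s=sense();print(s["time"],togo(s,[528.3,68.9,166],61.75))
E
```

```text
5.35 (array([-0.12,  0.02,  8.49]), array([ 0.252 , -0.0764,  0.0023]))
```

Call:
servo_tool(increments=[[0, 0, 1, 0.02, -0.006, 0, 5], [0, 0, 3, 0.065, -0.02, 0, 5], [0, 0, 5, 0.115, -0.035, 0.001, 5], [0, 0, 7, 0.165, -0.05, 0.002, 5], [0, 0, 8.5, 0.21, -0.064, 0.002, 5], [0, 0, 8.5, 0.24, -0.073, 0.002, 5], [0, 0, 8.5, 0.252, -0.0764, 0.002, 5], [0, 0, 8.5, 0.252, -0.0764, 0.002, 5], [0, 0, 8.5, 0.252, -0.0764, 0.002, 5]])

```text
time: 6.48
position: [529.0, 66.3, 167.1]
orientation: [2.698, 1.607, -0.001]
wrist_force: [0.1, -1.1, -0.3]
width: 0.265
```

```bash
python3 - <<'E'
from station import *
from h import *
s=sense();p=camera_params("wrist");im=get_image("wrist");cv2.imwrite("pics/w4.png",im)
np.save("w4.npy",{"s":s,"p":p},allow_pickle=True)
print(s["time"],s["position"],s["orientation"],s["wrist_force"],s["qpos"])
E
```

```text
6.475 [528.96795283  66.26614191 167.14566163] [ 2.69836724e+00  1.60739548e+00 -1.27723518e-03] [ 0.0672063  -1.12795442 -0.30291103] [-0.79027038  0.31571864  0.70999089  1.90453192 -0.24044149  1.00792105
 -0.47135175]
```

View pics/w4.png

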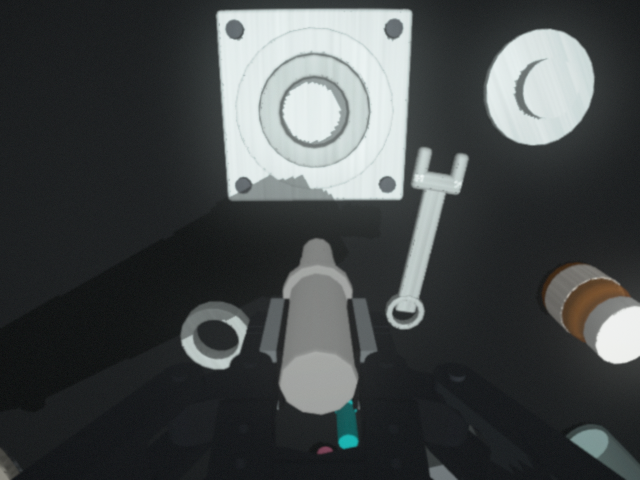

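The housing is square to the image: plate corners (217,11), (411,11), (402,199), (230,199); cup centred near (314,110), inner hole centred near (313,111).

```bash
python3 - <<'E'
from h import *
d=np.load("w4.npy",allow_pickle=True).item();p=d["p"];s=d["s"];R=Ro.from_rotvec(s["orientation"])
im=cv2.imread("pics/w4.png");g=cv2.cvtColor(im,cv2.COLOR_BGR2GRAY)
q=np.float32([[217,11],[411,11],[402,199],[230,199]]).reshape(-1,1,2)
cv2.cornerSubPix(g,q,(5,5),(-1,-1),(3,50,.01));q=q.reshape(-1,2);w=onz(p,q,12)
print(q,w.mean(0),np.linalg.norm(w-np.roll(w,1,0),axis=1))
e=w[1]-w[0];print('az',np.degrees(np.arctan2(e[1],e[0])));e=w[0]-w[3];print('az',np.degrees(np.arctan2(e[1],e[0])))
h=(w.mean(0));print('tool shift to housing ctr',R.inv().apply(h-s["position"]))
cv2.imwrite("pics/w4c.png",cv2.resize(im[0:205,210:415],None,fx=2.9,fy=2.9,interpolation=cv2.INTER_CUBIC))
E
```

```text
[[217.24843   10.774733]
 [411.0716    10.233304]
 [400.83057  198.84584 ]
 [228.2174   197.59628 ]] [562.44652995 130.41627724  12.        ] [126.58179057 127.40514668 127.82765773 127.86668386]
az -28.33062192638669
az 61.452682587674005
tool shift to housing ctr [ 72.51983356  -1.14271486 155.06707986]
```

View pics/w4c.png

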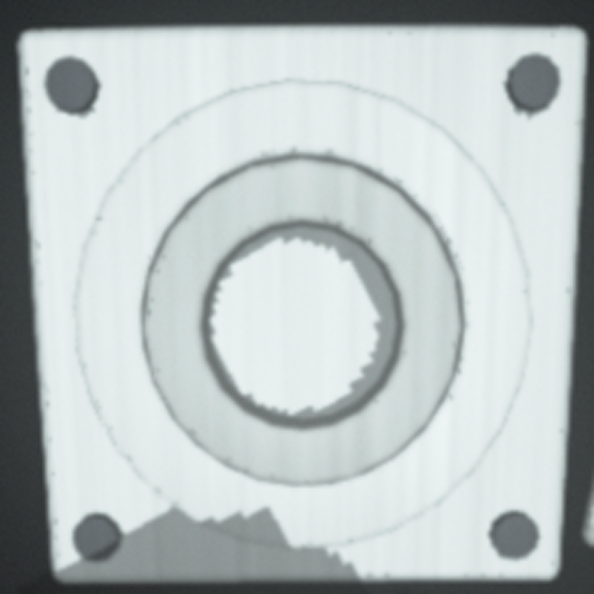

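```bash
python3 - <<'E'
from station import *
from h import *
d=np.load("w4.npy",allow_pickle=True).item();p=d["p"];s=d["s"];R=Ro.from_rotvec(s["orientation"])
def c(pts,z):
    w=onz(p,np.array(pts)/2.9+[210,0],z); return w.round(1),((w[0]+w[1])/2).round(1),((w[2]+w[3])/2).round(1),np.linalg.norm(w[0]-w[1]),np.linalg.norm(w[2]-w[3])
print('barrel',c([[76,313],[531,313],[303,80],[303,547]],50))
for z in (60,63,66): print('cup',z,c([[142,319],[464,319],[303,153],[303,485]],z))
s=sense();print(s["time"],s["position"])
for n,t in(("-x",[0,-1]),("+x",[0,1])):pass
h=np.array([562.3,130.5]);u=np.array([np.cos(np.radians(61.75)),np.sin(np.radians(61.75))]);v=np.array([u[1],-u[0]])
for n,dv in(("toolx+",u),("toolx-",-u),("tooly+",v),("tooly-",-v)):
    t=h+26*dv;print(n,t,togo(s,[t[0],t[1],148],61.75))
E
```

```text
barrel (array([[522. , 154.7,  50. ],
       [605.7, 109.3,  50. ],
       [585.3, 171.6,  50. ],
       [539.8,  88.1,  50. ]]), array([563.8, 132. ,  50. ]), array([562.5, 129.8,  50. ]), np.float64(95.11526437047497), np.float64(95.05959191155665))
cup 60 (array([[534.9, 146.6,  60. ],
       [591.8, 115.7,  60. ],
       [578.3, 158.7,  60. ],
       [547.3, 101.6,  60. ]]), array([563.4, 131.2,  60. ]), array([562.8, 130.1,  60. ]), np.float64(64.73201797849055), np.float64(64.95228796691833))
cup 63 (array([[535.3, 146.5,  63. ],
       [591.5, 116. ,  63. ],
       [578.2, 158.4,  63. ],
       [547.5, 102. ,  63. ]]), array([563.4, 131.3,  63. ]), array([562.9, 130.2,  63. ]), np.float64(63.95766191323645), np.float64(64.17529692430902))
cup 66 (array([[535.7, 146.4,  66. ],
       [591.3, 116.3,  66. ],
       [578.1, 158.2,  66. ],
       [547.8, 102.5,  66. ]]), array([563.5, 131.3,  66. ]), array([562.9, 130.3,  66. ]), np.float64(63.18330584798245), np.float64(63.39830588169967))
6.525 [529.03645759  66.32282989 167.27109596]
toolx+ [574.60631135 153.40315919] (array([ 0.01,  0.04, -0.2 ]), array([ 0.0983, -0.0014,  0.0192]))
toolx- [549.99368865 107.59684081] (array([ 0.01,  0.04, -0.2 ]), array([ 0.0463, -0.0012,  0.0192]))
tooly+ [585.20315919 118.19368865] (array([ 0.01,  0.04, -0.2 ]), array([0.0724, 0.0247, 0.0192]))
tooly- [539.39684081 142.80631135] (array([ 0.01,  0.04, -0.2 ]), array([ 0.0722, -0.0273,  0.0192]))
```

Call:
servo_tool(increments=[[0, 0, 0, 0.02, -0.001, 0, 5], [0, 0, 0, 0.0463, -0.0018, 0.005, 5], [0, 0, 0, 0.0463, -0.0018, 0.02, 5], [0, 0, 0, 0.0463, -0.0018, 0.027, 5], [0, 0, 0, 0.0463, -0.0018, 0.029, 5], [0, 0, 0, 0.0463, -0.0018, 0.029, 5]])

```text
time: 7.28
position: [549.4, 109.6, 138.3]
orientation: [2.697, 1.61, -0.0]
wrist_force: [-0.7, 0.5, -0.8]
width: 0.258
```

```bash
python3 - <<'E'
from station import *
from h import *
s=sense();p=camera_params("wrist");im=get_image("wrist");cv2.imwrite("pics/w5.png",im)
print(s["time"],s["position"],s["orientation"],s["wrist_force"])
E
```

```text
7.275 [549.419369   109.55723892 138.29371488] [ 2.69735402e+00  1.61039281e+00 -1.86454910e-04] [-0.68354724  0.46670423 -0.79253027]
```

View pics/w5.png

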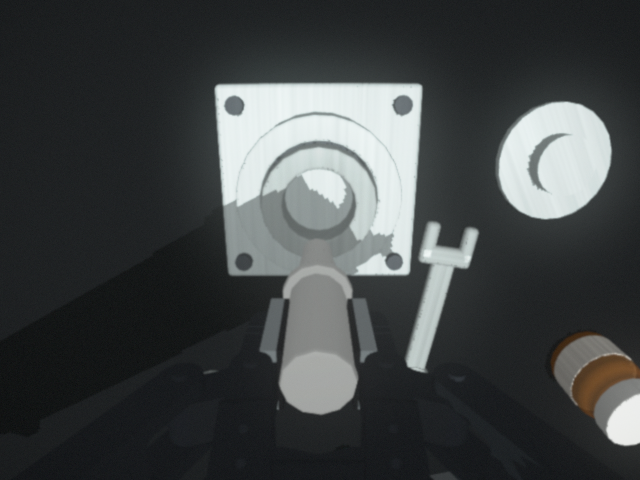

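The tip is over the near rim at (317,245), centred on the cup hole column (319). Now a gentle approach.

Call:
servo_tool(increments=[[0, 0, 0, -0.001, 0, 0.001, 5], [0, 0, 0, -0.001, 0, 0.002, 5], [0, 0, 0, -0.001, 0, 0.003, 5], [0, 0, 0, -0.001, 0, 0.003, 5]])

```text
time: 7.82
position: [548.9, 109.3, 135.3]
orientation: [-2.697, -1.612, -0.0]
wrist_force: [0.1, -0.7, -1.3]
width: 0.259
```

Call:
servo_tool(increments=[[0, 0, 0, 0, 0, 0.0007, 5], [0, 0, 0, 0, 0, 0.0014, 5], [0, 0, 0, 0, 0, 0.0014, 5]])

```text
time: 8.2
position: [549.0, 109.3, 133.8]
orientation: [-2.697, -1.612, 0.0]
wrist_force: [0.5, 0.1, -0.6]
width: 0.259
```

Call:
servo_tool(increments=[[0, 0, 0, -0.0007, 0.0007, 0.0007, 5], [0, 0, 0, -0.0007, 0.0007, 0.0014, 5], [0, 0, 0, -0.0007, 0.0007, 0.0014, 5]])

```text
time: 8.57
position: [549.2, 108.3, 132.4]
orientation: [-2.697, -1.612, 0.0]
wrist_force: [-0.3, 0.7, -1.2]
width: 0.256
```

Call:
servo_tool(increments=[[0, 0, 0, 0, 0, 0.0006, 5], [0, 0, 0, 0, 0, 0.0012, 5], [0, 0, 0, 0, 0, 0.0012, 5]])

```text
time: 8.95
position: [549.2, 108.3, 131.3]
orientation: [-2.697, -1.612, -0.0]
wrist_force: [0.3, 0.2, -1.0]
width: 0.261
```

Call:
servo_tool(increments=[[0, 0, 0, 0, 0, 0.0006, 5], [0, 0, 0, 0, 0, 0.0012, 5], [0, 0, 0, 0, 0, 0.0012, 5]])

```text
time: 9.32
position: [549.5, 108.4, 130.8]
orientation: [-2.696, -1.611, -0.001]
wrist_force: [-0.9, -0.8, 3.9]
width: 0.257
```

Call:
servo_tool(increments=[[0, 0, 0, 0, 0, 0.0004, 5], [0, 0, 0, 0, 0, 0.0008, 5], [0, 0, 0, 0, 0, 0.0008, 5]])

```text
time: 9.7
position: [549.7, 108.4, 130.6]
orientation: [-2.696, -1.611, -0.002]
wrist_force: [-3.0, -0.6, 9.5]
width: 0.258
```

Contact on the tool −x side at TCP z≈130.8, with stiffness around 7 N/mm of commanded depth. Touch the opposite side next.

Call:
servo_tool(increments=[[0, 0, 0, 0, 0, -0.006, 5], [0, 0, 0, 0.02, 0, -0.007, 5], [0, 0, 0, 0.052, 0, -0.007, 5], [0, 0, 0, 0.052, 0, -0.0055, 5], [0, 0, 0, 0.052, 0, -0.0045, 5], [0, 0, 0, 0.052, 0, -0.004, 5]])

```text
time: 10.45
position: [573.6, 153.4, 133.0]
orientation: [2.697, 1.61, -0.001]
wrist_force: [-0.3, -0.8, -0.8]
width: 0.252
```

Call:
servo_tool(increments=[[0, 0, 0, 0, 0, 0.0007, 5], [0, 0, 0, 0, 0, 0.0013, 5], [0, 0, 0, 0, 0, 0.0013, 5]])

```text
time: 10.82
position: [573.9, 154.0, 132.1]
orientation: [-2.697, -1.611, -0.0]
wrist_force: [-0.1, 0.1, -0.5]
width: 0.258
```

Call:
servo_tool(increments=[[0, 0, 0, 0, 0, 0.0007, 5], [0, 0, 0, 0, 0, 0.0013, 5], [0, 0, 0, 0, 0, 0.0013, 5]])

```text
time: 11.2
position: [573.9, 154.1, 130.7]
orientation: [-2.697, -1.612, -0.0]
wrist_force: [-0.2, 0.0, -1.3]
width: 0.26
```

Call:
servo_tool(increments=[[0, 0, 0, 0, 0, 0.0006, 5], [0, 0, 0, 0, 0, 0.0012, 5], [0, 0, 0, 0, 0, 0.0012, 5]])

```text
time: 11.58
position: [574.2, 154.2, 130.3]
orientation: [-2.696, -1.611, -0.001]
wrist_force: [-2.0, -0.3, 4.8]
width: 0.26
```

Call:
servo_tool(increments=[[0, 0, 0, 0, 0, -0.006, 5], [0, 0, 0, -0.012, 0.012, -0.006, 5], [0, 0, 0, -0.026, 0.026, -0.006, 5], [0, 0, 0, -0.026, 0.026, -0.0045, 5], [0, 0, 0, -0.026, 0.026, -0.0035, 5], [0, 0, 0, -0.026, 0.026, -0.003, 5]])

```text
time: 12.32
position: [584.2, 119.7, 132.2]
orientation: [-2.695, -1.613, 0.0]
wrist_force: [-0.3, 0.3, -1.0]
width: 0.262
```

Call:
servo_tool(increments=[[0, 0, 0, 0, 0, 0.0007, 5], [0, 0, 0, 0, 0, 0.0013, 5], [0, 0, 0, 0, 0, 0.0013, 5]])

```text
time: 12.7
position: [584.4, 119.1, 131.2]
orientation: [-2.696, -1.612, 0.0]
wrist_force: [-0.6, -1.0, -1.0]
width: 0.259
```

Call:
servo_tool(increments=[[0, 0, 0, 0, 0.0005, 0.0007, 5], [0, 0, 0, 0, 0.0005, 0.0013, 5], [0, 0, 0, 0, 0.0005, 0.0013, 5]])

```text
time: 13.08
position: [585.1, 118.9, 130.5]
orientation: [-2.696, -1.611, -0.001]
wrist_force: [-1.8, 0.3, 5.3]
width: 0.256
```

Call:
servo_tool(increments=[[0, 0, 0, 0, 0, 0.0006, 5], [0, 0, 0, 0, 0, 0.0012, 5], [0, 0, 0, 0, 0, 0.0012, 5]])

```text
time: 13.45
position: [585.3, 118.9, 130.1]
orientation: [-2.696, -1.611, -0.002]
wrist_force: [-2.2, -0.3, 10.5]
width: 0.26
```

All touched sides read within about 0.4 mm (−x 130.9, +x 130.5, +y 130.8), so the cup is nearly square. Start pressing here on +y.

Call:
servo_tool(increments=[[0, 0, 0, 0, 0, 0.0005, 5], [0, 0, 0, 0, 0, 0.001, 5], [0, 0, 0, 0, 0, 0.0015, 5], [0, 0, 0, 0, 0, 0.0018, 5], [0, 0, 0, 0, 0, 0.0018, 5]])

```text
time: 14.08
position: [585.7, 118.8, 128.7]
orientation: [-2.696, -1.611, -0.003]
wrist_force: [-3.0, 0.2, 11.2]
width: 0.257
```

Call:
servo_tool(increments=[[0, 0, 0, 0, 0, -0.006, 5], [0, 0, 0, 0, -0.02, -0.0075, 5], [0, 0, 0, 0, -0.052, -0.0075, 5], [0, 0, 0, 0, -0.052, -0.006, 5], [0, 0, 0, 0, -0.052, -0.0045, 5], [0, 0, 0, 0, -0.052, -0.0035, 5], [0, 0, 0, 0, -0.052, -0.003, 5], [0, 0, 0, 0, -0.052, -0.0025, 5], [0, 0, 0, 0, -0.052, -0.0025, 5]])

```text
time: 15.2
position: [540.1, 142.9, 130.4]
orientation: [2.697, 1.611, 0.002]
wrist_force: [-2.0, -0.5, 6.6]
width: 0.257
```

Call:
servo_tool(increments=[[0, 0, 0, 0, 0, 0.0006, 5], [0, 0, 0, 0, 0, 0.0012, 5], [0, 0, 0, 0, 0, 0.0018, 5], [0, 0, 0, 0, 0, 0.0024, 5], [0, 0, 0, 0, 0, 0.003, 5], [0, 0, 0, 0, 0, 0.003, 5]])

```text
time: 15.95
position: [539.9, 143.2, 128.3]
orientation: [-2.696, -1.61, -0.002]
wrist_force: [-3.4, -0.2, 12.6]
width: 0.258
```

Call:
servo_tool(increments=[[0, 0, 0, 0, 0, -0.006, 5], [0, 0, 0, 0, 0.022, -0.0075, 5], [0, 0, 0, 0, 0.052, -0.0075, 5], [0, 0, 0, 0, 0.052, -0.005, 5], [0, 0, 0, 0, 0.052, -0.0025, 5], [0, 0, 0, 0, 0.052, -0.0013, 5], [0, 0, 0, 0, 0.052, -0.0003, 5], [0, 0, 0, 0, 0.052, 0.0006, 5], [0, 0, 0, 0, 0.052, 0.0014, 5], [0, 0, 0, 0, 0.052, 0.0016, 5]])

```text
time: 17.2
position: [585.5, 118.4, 127.0]
orientation: [2.696, 1.612, 0.003]
wrist_force: [-2.3, -2.2, 12.0]
width: 0.263
```

Call:
servo_tool(increments=[[0, 0, 0, 0, 0, -0.006, 5], [0, 0, 0, 0, -0.022, -0.0085, 5], [0, 0, 0, 0, -0.052, -0.0085, 5], [0, 0, 0, 0, -0.052, -0.006, 5], [0, 0, 0, 0, -0.052, -0.0035, 5], [0, 0, 0, 0, -0.052, -0.0023, 5], [0, 0, 0, 0, -0.052, -0.0013, 5], [0, 0, 0, 0, -0.052, -0.0005, 5], [0, 0, 0, 0, -0.052, 0.0002, 5], [0, 0, 0, 0, -0.052, 0.0004, 5]])

```text
time: 18.45
position: [539.1, 144.3, 126.4]
orientation: [-2.694, -1.609, 0.0]
wrist_force: [-7.2, 2.1, 16.1]
width: 0.258
```

```bash
python3 - <<'E'
from station import *
from h import *
s=sense();im=get_image("wrist");cv2.imwrite("pics/w6.png",im)
print(s["time"],s["position"],s["orientation"],s["wrist_force"],s["ft_torque"],s["qpos"]);s=sense();print(s["position"],s["wrist_force"])
E
```

```text
18.45 [539.08346525 144.29130539 126.39520106] [-2.69381041e+00 -1.60889138e+00  3.65829658e-04] [-7.19527062  2.10145756 16.10325843] [0.53904748 1.87633555 0.01884313] [-0.8548935   0.41183283  0.65676826  1.88472688 -0.31008043  0.94854108
 -0.54884932]
[539.08742823 144.28956561 126.42176707] [-7.51946506  1.54450926 15.56125118]
```

View pics/w6.png

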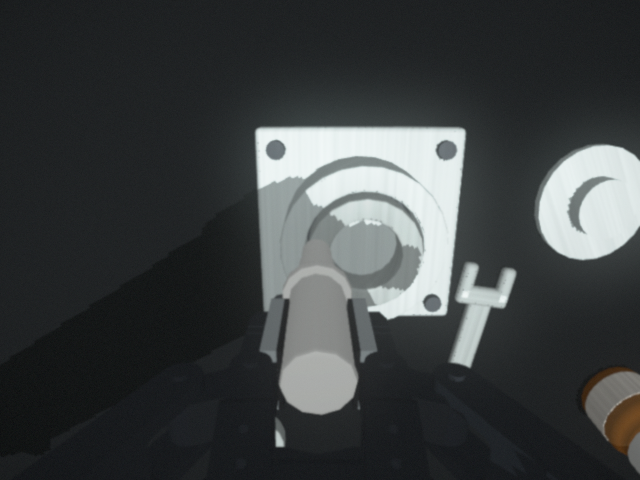

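The tip sits on the left rim at (317,245) as intended. The sideways force is friction from landing while still drifting, so I'll leave a pause before touching down. On to the x sides.

Call:
servo_tool(increments=[[0, 0, 0, 0, 0, -0.006, 5], [0, 0, 0, -0.013, 0.013, -0.007, 5], [0, 0, 0, -0.026, 0.026, -0.007, 5], [0, 0, 0, -0.026, 0.026, -0.006, 5], [0, 0, 0, -0.026, 0.026, -0.0035, 5], [0, 0, 0, -0.026, 0.026, -0.0018, 5], [0, 0, 0, -0.026, 0.026, -0.0008, 5], [0, 0, 0, -0.026, 0.026, 0.0002, 5], [0, 0, 0, -0.026, 0.026, 0.0011, 5], [0, 0, 0, -0.026, 0.026, 0.0013, 5]])

```text
time: 19.75
position: [550.1, 107.8, 124.9]
orientation: [-2.696, -1.613, -0.001]
wrist_force: [-3.7, -2.2, 12.8]
width: 0.26
```

Call:
servo_tool(increments=[[0, 0, 0, 0, 0, -0.007, 5], [0, 0, 0, 0.022, 0, -0.009, 5], [0, 0, 0, 0.052, 0, -0.009, 5], [0, 0, 0, 0.052, 0, -0.007, 5], [0, 0, 0, 0.052, 0, -0.0045, 5], [0, 0, 0, 0.052, 0, -0.003, 5], [0, 0, 0, 0.052, 0, -0.002, 5], [0, 0, 0, 0.052, 0, -0.001, 5], [0, 0, 0, 0.052, 0, 0, 5], [0, 0, 0, 0.052, 0, 0.0005, 5]])

```text
time: 21.0
position: [574.8, 155.0, 124.7]
orientation: [-2.695, -1.609, -0.004]
wrist_force: [-3.5, 1.9, 10.6]
width: 0.253
```

Call:
servo_tool(increments=[[0, 0, 0, 0, 0, -0.006, 5], [0, 0, 0, -0.022, 0, -0.0075, 5], [0, 0, 0, -0.052, 0, -0.0075, 5], [0, 0, 0, -0.052, 0, -0.0055, 5], [0, 0, 0, -0.052, 0, -0.003, 5], [0, 0, 0, -0.052, 0, -0.0018, 5], [0, 0, 0, -0.052, 0, -0.0008, 5], [0, 0, 0, -0.052, 0, 0.0002, 5], [0, 0, 0, -0.052, 0, 0.001, 5], [0, 0, 0, -0.052, 0, 0.0015, 5]])

```text
time: 22.25
position: [549.9, 107.5, 122.7]
orientation: [-2.696, -1.613, 0.001]
wrist_force: [-4.7, -2.2, 14.1]
width: 0.256
```

Call:
servo_tool(increments=[[0, 0, 0, 0, 0, -0.007, 5], [0, 0, 0, 0.022, 0, -0.0095, 5], [0, 0, 0, 0.0515, 0, -0.0095, 5], [0, 0, 0, 0.0515, 0, -0.0075, 5], [0, 0, 0, 0.0515, 0, -0.005, 5], [0, 0, 0, 0.0515, 0, -0.0036, 5], [0, 0, 0, 0.0515, 0, -0.0026, 5], [0, 0, 0, 0.0515, 0, -0.0016, 5], [0, 0, 0, 0.0515, 0, -0.0006, 5], [0, 0, 0, 0.0515, 0, 0, 5]])

```text
time: 23.5
position: [574.5, 154.0, 123.1]
orientation: [-2.696, -1.609, -0.004]
wrist_force: [-3.0, 1.6, 11.2]
width: 0.255
```

Call:
servo_tool(increments=[[0, 0, 0, 0, 0, -0.006, 5], [0, 0, 0, -0.013, 0.013, -0.007, 5], [0, 0, 0, -0.026, 0.026, -0.007, 5], [0, 0, 0, -0.026, 0.026, -0.0055, 5], [0, 0, 0, -0.026, 0.026, -0.003, 5], [0, 0, 0, -0.026, 0.026, -0.0018, 5], [0, 0, 0, -0.026, 0.026, -0.0008, 5], [0, 0, 0, -0.026, 0.026, 0, 5], [0, 0, 0, -0.026, 0.026, 0.0006, 5], [0, 0, 0, -0.026, 0.026, 0.0009, 5]])

```text
time: 24.75
position: [585.3, 118.4, 122.4]
orientation: [-2.696, -1.613, -0.002]
wrist_force: [-2.9, -1.1, 13.8]
width: 0.259
```

Call:
servo_tool(increments=[[0, 0, 0, 0, 0, 0.0003, 5], [0, 0, 0, 0, 0, 0.0006, 5], [0, 0, 0, 0, 0, 0.0006, 5]])

```text
time: 25.12
position: [585.4, 118.4, 122.2]
orientation: [-2.696, -1.613, -0.002]
wrist_force: [-3.2, -2.0, 15.0]
width: 0.253
```

Call:
servo_tool(increments=[[0, 0, 0, 0, 0, 0.0003, 5], [0, 0, 0, 0, 0, 0.0006, 5], [0, 0, 0, 0, 0, 0.0006, 5]])

```text
time: 25.5
position: [585.5, 118.4, 122.0]
orientation: [-2.696, -1.612, -0.003]
wrist_force: [-4.2, -2.1, 16.6]
width: 0.258
```

+y is stiffening: 16.6 N with little further sinking. Working the other sides to the same level.

Call:
servo_tool(increments=[[0, 0, 0, 0, 0, -0.006, 5], [0, 0, 0, 0.013, -0.013, -0.0075, 5], [0, 0, 0, 0.026, -0.026, -0.0075, 5], [0, 0, 0, 0.026, -0.026, -0.006, 5], [0, 0, 0, 0.026, -0.026, -0.004, 5], [0, 0, 0, 0.026, -0.026, -0.0028, 5], [0, 0, 0, 0.026, -0.026, -0.0018, 5], [0, 0, 0, 0.026, -0.026, -0.0011, 5], [0, 0, 0, 0.026, -0.026, -0.0006, 5], [0, 0, 0, 0.026, -0.026, -0.0006, 5]])

```text
time: 26.75
position: [574.4, 154.4, 122.0]
orientation: [-2.695, -1.609, -0.002]
wrist_force: [-5.8, 2.4, 15.6]
width: 0.257
```

Call:
servo_tool(increments=[[0, 0, 0, 0, 0, 0.0003, 5], [0, 0, 0, 0, 0, 0.0006, 5], [0, 0, 0, 0, 0, 0.0006, 5]])

```text
time: 27.12
position: [574.5, 154.4, 121.8]
orientation: [-2.694, -1.609, -0.003]
wrist_force: [-4.8, 3.0, 16.7]
width: 0.256
```

Call:
servo_tool(increments=[[0, 0, 0, 0, 0, 0.0004, 5], [0, 0, 0, 0, 0, 0.0008, 5], [0, 0, 0, 0, 0, 0.0008, 5], [0, 0, 0, 0, 0, 0.0008, 5]])

```text
time: 27.62
position: [574.7, 154.4, 121.5]
orientation: [-2.694, -1.609, -0.004]
wrist_force: [-6.7, 2.1, 18.6]
width: 0.258
```

Static force well above 13 N without sinking means this side is solid (or its travel is used up). Now −x.

Call:
servo_tool(increments=[[0, 0, 0, 0, 0, -0.007, 5], [0, 0, 0, -0.022, 0, -0.0085, 5], [0, 0, 0, -0.0515, 0, -0.0085, 5], [0, 0, 0, -0.0515, 0, -0.007, 5], [0, 0, 0, -0.0515, 0, -0.005, 5], [0, 0, 0, -0.0515, 0, -0.0038, 5], [0, 0, 0, -0.0515, 0, -0.0028, 5], [0, 0, 0, -0.0515, 0, -0.002, 5], [0, 0, 0, -0.0515, 0, -0.0014, 5], [0, 0, 0, -0.0515, 0, -0.0014, 5]])

```text
time: 28.88
position: [550.2, 107.6, 121.9]
orientation: [-2.696, -1.612, 0.0]
wrist_force: [-5.2, -2.5, 16.9]
width: 0.258
```

Call:
servo_tool(increments=[[0, 0, 0, 0, 0, 0.0004, 5], [0, 0, 0, 0, 0, 0.0008, 5], [0, 0, 0, 0, 0, 0.0008, 5]])

```text
time: 29.25
position: [550.3, 107.6, 121.6]
orientation: [-2.696, -1.612, -0.0]
wrist_force: [-5.1, -1.8, 20.1]
width: 0.256
```

Call:
servo_tool(increments=[[0, 0, 0, 0, 0, -0.007, 5], [0, 0, 0, 0.013, -0.013, -0.0085, 5], [0, 0, 0, 0.026, -0.026, -0.0085, 5], [0, 0, 0, 0.026, -0.026, -0.007, 5], [0, 0, 0, 0.026, -0.026, -0.005, 5], [0, 0, 0, 0.026, -0.026, -0.0036, 5], [0, 0, 0, 0.026, -0.026, -0.0026, 5], [0, 0, 0, 0.026, -0.026, -0.0018, 5], [0, 0, 0, 0.026, -0.026, -0.0012, 5], [0, 0, 0, 0.026, -0.026, -0.0012, 5]])

```text
time: 30.5
position: [539.5, 142.9, 121.9]
orientation: [-2.696, -1.609, -0.001]
wrist_force: [-4.4, -0.2, 13.6]
width: 0.258
```

Call:
servo_tool(increments=[[0, 0, 0, 0, 0, 0.0004, 5], [0, 0, 0, 0, 0, 0.0008, 5], [0, 0, 0, 0, 0, 0.0008, 5]])

```text
time: 30.88
position: [539.6, 143.0, 121.7]
orientation: [-2.696, -1.609, -0.002]
wrist_force: [-5.3, 0.3, 16.4]
width: 0.255
```

Call:
servo_tool(increments=[[0, 0, 0, 0, 0, 0.0004, 5], [0, 0, 0, 0, 0, 0.0008, 5], [0, 0, 0, 0, 0, 0.0008, 5]])

```text
time: 31.25
position: [539.8, 143.1, 121.5]
orientation: [-2.696, -1.609, -0.002]
wrist_force: [-6.0, -0.2, 20.3]
width: 0.257
```

Call:
servo_tool(increments=[[0, 0, 0, 0, 0, -0.007, 5], [0, 0, 0, 0, 0.022, -0.0085, 5], [0, 0, 0, 0, 0.052, -0.0085, 5], [0, 0, 0, 0, 0.052, -0.007, 5], [0, 0, 0, 0, 0.052, -0.005, 5], [0, 0, 0, 0, 0.052, -0.0038, 5], [0, 0, 0, 0, 0.052, -0.0028, 5], [0, 0, 0, 0, 0.052, -0.002, 5], [0, 0, 0, 0, 0.052, -0.0014, 5], [0, 0, 0, 0, 0.052, -0.0014, 5]])

```text
time: 32.5
position: [584.6, 119.1, 121.7]
orientation: [-2.695, -1.612, -0.001]
wrist_force: [-5.2, -0.2, 11.1]
width: 0.257
```

Call:
servo_tool(increments=[[0, 0, 0, 0, 0, 0.0004, 5], [0, 0, 0, 0, 0, 0.0008, 5], [0, 0, 0, 0, 0, 0.0008, 5]])

```text
time: 32.88
position: [584.8, 119.1, 121.5]
orientation: [-2.695, -1.611, -0.001]
wrist_force: [-4.3, -0.3, 15.3]
width: 0.257
```

Call:
servo_tool(increments=[[0, 0, 0, 0, 0, 0.0004, 5], [0, 0, 0, 0, 0, 0.0008, 5], [0, 0, 0, 0, 0, 0.0008, 5]])

```text
time: 33.25
position: [584.9, 119.2, 121.3]
orientation: [-2.694, -1.611, -0.002]
wrist_force: [-5.1, -0.4, 17.9]
width: 0.256
```

Call:
servo_tool(increments=[[0, 0, 0, 0, 0, -0.007, 5], [0, 0, 0, 0.013, -0.013, -0.0085, 5], [0, 0, 0, 0.026, -0.026, -0.0085, 5], [0, 0, 0, 0.026, -0.026, -0.007, 5], [0, 0, 0, 0.026, -0.026, -0.005, 5], [0, 0, 0, 0.026, -0.026, -0.0038, 5], [0, 0, 0, 0.026, -0.026, -0.0028, 5], [0, 0, 0, 0.026, -0.026, -0.002, 5], [0, 0, 0, 0.026, -0.026, -0.0014, 5], [0, 0, 0, 0.026, -0.026, -0.0014, 5]])

```text
time: 34.5
position: [574.8, 153.6, 121.8]
orientation: [-2.696, -1.609, -0.002]
wrist_force: [-4.3, 0.4, 12.6]
width: 0.259
```

Call:
servo_tool(increments=[[0, 0, 0, 0, 0, 0.0004, 5], [0, 0, 0, 0, 0, 0.0008, 5], [0, 0, 0, 0, 0, 0.0008, 5]])

```text
time: 34.88
position: [575.0, 153.7, 121.6]
orientation: [-2.696, -1.609, -0.002]
wrist_force: [-5.3, 0.2, 14.9]
width: 0.26
```

Call:
servo_tool(increments=[[0, 0, 0, 0, 0, 0.0004, 5], [0, 0, 0, 0, 0, 0.0009, 5], [0, 0, 0, 0, 0, 0.0009, 5]])

```text
time: 35.25
position: [575.2, 153.7, 121.4]
orientation: [-2.696, -1.609, -0.003]
wrist_force: [-5.7, 0.3, 20.2]
width: 0.258
```

Call:
servo_tool(increments=[[0, 0, 0, 0, 0, -0.007, 5], [0, 0, 0, -0.022, 0, -0.0085, 5], [0, 0, 0, -0.052, 0, -0.0085, 5], [0, 0, 0, -0.052, 0, -0.007, 5], [0, 0, 0, -0.052, 0, -0.005, 5], [0, 0, 0, -0.052, 0, -0.0038, 5], [0, 0, 0, -0.052, 0, -0.0028, 5], [0, 0, 0, -0.052, 0, -0.002, 5], [0, 0, 0, -0.052, 0, -0.0014, 5], [0, 0, 0, -0.052, 0, -0.0014, 5]])

```text
time: 36.5
position: [550.3, 108.0, 121.6]
orientation: [-2.695, -1.612, -0.0]
wrist_force: [-6.4, -0.6, 17.7]
width: 0.26
```

Call:
servo_tool(increments=[[0, 0, 0, 0, 0, 0.0004, 5], [0, 0, 0, 0, 0, 0.0008, 5], [0, 0, 0, 0, 0, 0.0008, 5]])

```text
time: 36.88
position: [550.4, 108.0, 121.4]
orientation: [-2.695, -1.612, -0.001]
wrist_force: [-5.7, -2.1, 21.2]
width: 0.261
```

Call:
servo_tool(increments=[[0, 0, 0, 0, 0, -0.007, 5], [0, 0, 0, 0.013, -0.013, -0.0085, 5], [0, 0, 0, 0.026, -0.026, -0.0085, 5], [0, 0, 0, 0.026, -0.026, -0.007, 5], [0, 0, 0, 0.026, -0.026, -0.005, 5], [0, 0, 0, 0.026, -0.026, -0.0038, 5], [0, 0, 0, 0.026, -0.026, -0.0028, 5], [0, 0, 0, 0.026, -0.026, -0.0018, 5], [0, 0, 0, 0.026, -0.026, -0.001, 5], [0, 0, 0, 0.026, -0.026, -0.001, 5]])

```text
time: 38.12
position: [539.5, 143.0, 121.7]
orientation: [-2.696, -1.609, -0.001]
wrist_force: [-4.8, 0.4, 14.4]
width: 0.262
```

Call:
servo_tool(increments=[[0, 0, 0, 0, 0, 0.0004, 5], [0, 0, 0, 0, 0, 0.0008, 5], [0, 0, 0, 0, 0, 0.0008, 5]])

```text
time: 38.5
position: [539.7, 143.1, 121.5]
orientation: [-2.696, -1.609, -0.002]
wrist_force: [-6.1, -0.3, 17.9]
width: 0.26
```

All four sides now hold 18–21 N without sinking, and all stop at TCP z 121.3–121.5. Lifting off and looking from the same pose as before.

Call:
servo_tool(increments=[[0, 0, 0, 0, 0, -0.008, 5], [0, 0, 0, 0, 0, -0.03, 5], [0, 0, 0, -0.025, 0.01, -0.045, 5], [0, 0, 0, -0.055, 0.02, -0.047, 5], [0, 0, 0, -0.072, 0.026, -0.047, 5], [0, 0, 0, -0.072, 0.026, -0.047, 5], [0, 0, 0, -0.072, 0.026, -0.047, 5]])

```text
time: 39.38
position: [527.9, 68.6, 165.4]
orientation: [-2.695, -1.613, -0.0]
wrist_force: [0.0, 0.5, -1.6]
width: 0.254
```

```bash
python3 - <<'E'
from station import *
from h import *
s=sense();p=camera_params("wrist");im=get_image("wrist");cv2.imwrite("pics/w7.png",im)
np.save("w7.npy",{"s":s,"p":p},allow_pickle=True)
print(s["time"],s["position"],s["orientation"],s["wrist_force"],s["width"])
cv2.imwrite("pics/w7c.png",np.hstack([cv2.resize(im[0:205,210:415],None,fx=2.6,fy=2.6,interpolation=cv2.INTER_CUBIC),cv2.resize(im[225:425,270:370],None,fx=2.6,fy=2.665,interpolation=cv2.INTER_CUBIC)[:533]]))
g=cv2.cvtColor(im,cv2.COLOR_BGR2GRAY)
print(g[232:268,318],g[340:365,318])
print(togo(s,[515.5,-193.7,169],61.75))
E
```

```text
39.375 [527.91949001  68.59799369 165.40021691] [-2.69524105e+00 -1.61269085e+00 -5.01245195e-05] [ 0.02685661  0.52401025 -1.55997423] 0.25420232784544944
[ 41  42  43  43  43  54  84 114 128 131 133 132 132 133 131 131 131 130
 133 132 131 131 130 131 130 132 130 129 129 130 132 134 138 151 163 166] [133 132 133 132 132 132 133 133 136 138 142 152 164 170 168 168 166 166
 166 165 164 166 165 165 165]
(array([-0.03, -0.02,  0.04]), array([-0.237 ,  0.1131, -0.0038]))
```

View pics/w7c.png

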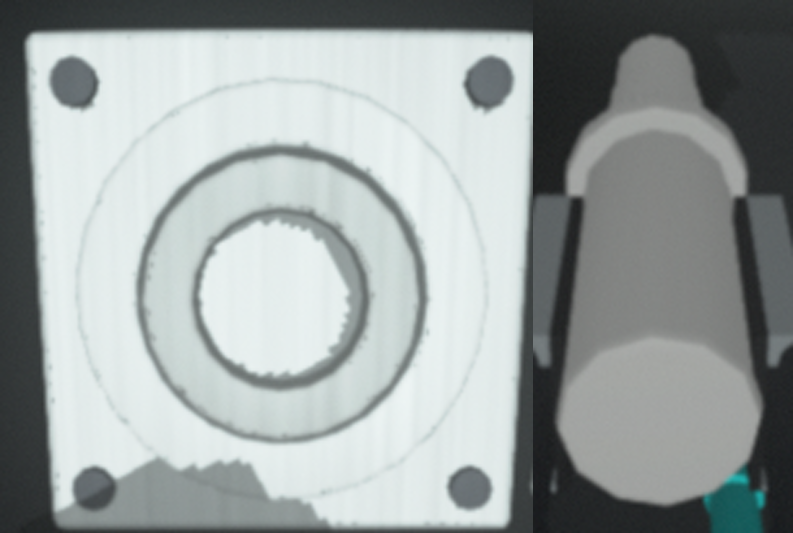

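The cup sits lower and square, with an even dark gap all round; the drift is still upright in the grip (nose (318,238), collar unchanged). Back to the stand.

Call:
servo_tool(increments=[[0, 0, -1, -0.02, 0.01, -0.002, 5], [0, 0, -3, -0.065, 0.03, -0.005, 5], [0, 0, -5, -0.115, 0.055, -0.005, 5], [0, 0, -7, -0.16, 0.077, -0.005, 5], [0, 0, -8.3, -0.2, 0.096, -0.005, 5], [0, 0, -8.3, -0.226, 0.108, -0.005, 5], [0, 0, -8.3, -0.237, 0.1131, -0.005, 5], [0, 0, -8.3, -0.237, 0.1131, -0.005, 5], [0, 0, -8.3, -0.237, 0.1131, -0.005, 5]])

```text
time: 40.55
position: [515.9, -192.6, 170.4]
orientation: [-2.569, -1.806, -0.001]
wrist_force: [-0.2, 0.5, -1.2]
width: 0.256
```

```bash
python3 - <<'E'
from station import *
from h import *
s=sense();im=get_image("wrist");cv2.imwrite("pics/w8.png",im)
print(s["time"],s["position"],s["orientation"],s["wrist_force"],s["width"],togo(s,[515.7,-194.3,80],70))
E
```

```text
40.55 [ 515.87979324 -192.63211271  170.37445712] [-2.56938579e+00 -1.80562953e+00 -7.00881645e-04] [-0.1911829   0.45942387 -1.2485941 ] 0.2559928626949572 (array([-0.04, -0.06,  0.2 ]), array([-0.0017,  0.0005,  0.0904]))
```

View pics/w8.png

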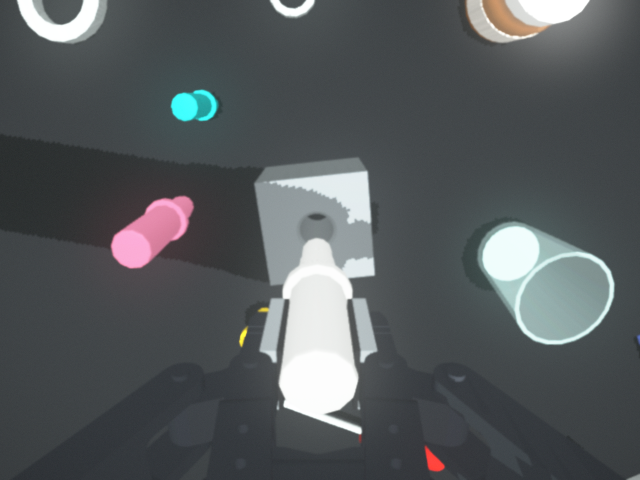

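The view matches the one at lift-out (hole at (316,227), nose end at (316,240)). Lower to just above the hole, then in.

Call:
servo_tool(increments=[[0, 0, 0.2, -0.0015, 0.0004, 0.01, 5], [0, 0, 0.2, -0.0015, 0.0004, 0.025, 5], [0, 0, 0.2, -0.0015, 0.0004, 0.036, 5], [0, 0, 0.2, -0.0015, 0.0004, 0.036, 5], [0, 0, 0.2, -0.0015, 0.0004, 0.036, 5]])

```text
time: 41.22
position: [515.3, -196.5, 134.7]
orientation: [2.576, 1.798, 0.0]
wrist_force: [0.2, -1.2, 0.3]
width: 0.256
```

```bash
python3 - <<'E'
from station import *
from h import *
s=sense();im=get_image("wrist");cv2.imwrite("pics/w9.png",cv2.resize(im[180:420,250:390],None,fx=2.5,fy=2.5,interpolation=cv2.INTER_CUBIC))
print(s["time"],s["position"],s["wrist_force"],togo(s,[515.7,-194.3,80],70))
E
```

```text
41.225 [ 515.29732537 -196.52579921  134.74433655] [ 0.16811697 -1.19538264  0.33276004] (array([ 0.02,  0.01, -0.18]), array([ 0.0022, -0.0004,  0.0547]))
```

View pics/w9.png

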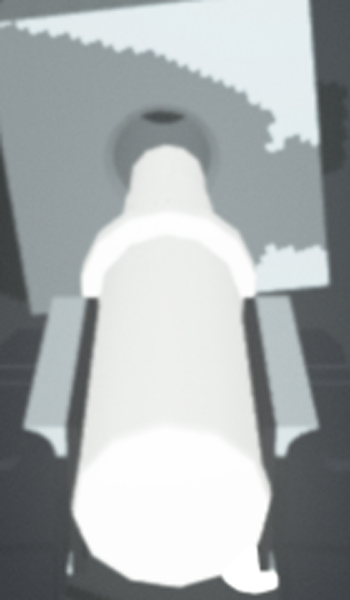

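Call:
servo_tool(increments=[[0, 0, 0, 0.0021, -0.0007, 0, 5], [0, 0, 0, 0.0021, -0.0007, 0, 5], [0, 0, 0, 0.0021, -0.0007, 0.006, 5], [0, 0, 0, 0.0021, -0.0007, 0.012, 5], [0, 0, 0, 0.0021, -0.0007, 0.014, 5]])

```text
time: 41.9
position: [514.8, -193.9, 119.9]
orientation: [-2.575, -1.798, 0.001]
wrist_force: [-0.5, 0.0, -0.5]
width: 0.257
```

```bash
python3 - <<'E'
from station import *
from h import *
s=sense()
print(s["time"],s["position"],s["wrist_force"],togo(s,[515.7,-194.3,80],70))
E
```

```text
41.9 [ 514.77903215 -193.89532586  119.93655423] [-0.46286361  0.03976059 -0.47202731] (array([-0.07,  0.01, -0.17]), array([-0.0001,  0.0011,  0.0399]))
```

The tip is in with no contact force. Lower on, slowing toward the collar seat.

Call:
servo_tool(increments=[[0, 0, 0, 0, 0.0007, 0.008, 5], [0, 0, 0, 0, 0.0007, 0.018, 5], [0, 0, 0, 0, 0.0007, 0.028, 5], [0, 0, 0, 0, 0.0007, 0.034, 5], [0, 0, 0, 0, 0.0007, 0.036, 5], [0, 0, 0, 0, 0.0007, 0.036, 5]])

```text
time: 42.65
position: [515.9, -194.4, 84.7]
orientation: [2.576, 1.798, 0.0]
wrist_force: [-0.2, 0.2, -0.6]
width: 0.26
```

Call:
servo_tool(increments=[[0, 0, 0, 0, 0, 0.001, 5], [0, 0, 0, 0, 0, 0.002, 5], [0, 0, 0, 0, 0, 0.002, 5]])

```text
time: 43.02
position: [515.9, -194.3, 82.7]
orientation: [-2.576, -1.798, -0.0]
wrist_force: [0.1, 0.0, -0.7]
width: 0.263
```

Call:
servo_tool(increments=[[0, 0, 0, 0, 0, 0.001, 5], [0, 0, 0, 0, 0, 0.002, 5], [0, 0, 0, 0, 0, 0.002, 5]])

```text
time: 43.4
position: [515.8, -194.3, 80.6]
orientation: [-2.576, -1.798, 0.0]
wrist_force: [0.3, 1.3, -0.2]
width: 0.257
```

Call:
servo_tool(increments=[[0, 0, 0, 0, 0, 0.0005, 5], [0, 0, 0, 0, 0, 0.001, 5], [0, 0, 0, 0, 0, 0.001, 5]])

```text
time: 43.78
position: [515.9, -194.3, 80.3]
orientation: [-2.576, -1.798, -0.001]
wrist_force: [-1.7, 0.0, 5.0]
width: 0.259
```

The collar is on the block (5 N up). Release to 50% and check before rising.

Call:
servo_tool(increments=[[0, 0, 0, 0, 0, -0.0006, 5], [0, 0, 0, 0, 0, -0.0006, 30], [0, 0, 0, 0, 0, -0.0006, 45], [0, 0, 0, 0, 0, -0.0006, 50], [0, 0, 0, 0, 0, -0.0006, 50]])

```text
time: 44.4
position: [515.9, -194.3, 80.2]
orientation: [2.576, 1.798, 0.0]
wrist_force: [-0.2, 0.1, 0.5]
width: 0.5
```

```bash
python3 - <<'E'
from station import *
from h import *
s=sense();im=get_image("wrist");cv2.imwrite("pics/w10.png",im)
print(s["time"],s["position"],s["wrist_force"],s["width"])
E
```

```text
44.4 [ 515.93623477 -194.30746053   80.24523332] [-0.2109664   0.13643891  0.46286813] 0.5000228656280886
```

View pics/w10.png

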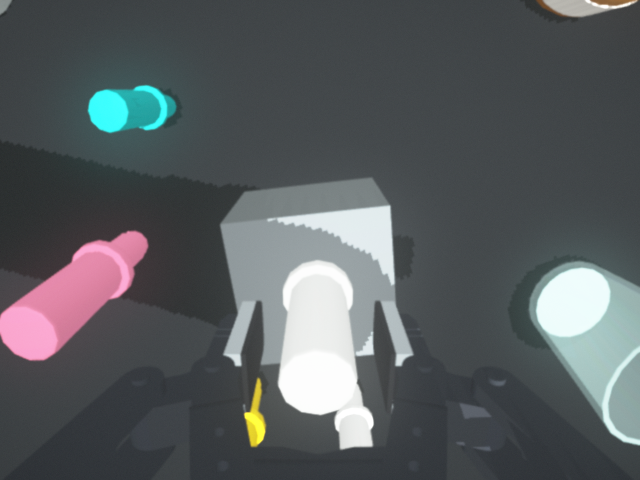

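The drift stands free with its collar at (318,280), pads clear on both sides. Retreat upward.

Call:
servo_tool(increments=[[0, 0, 0, 0, 0, -0.01, 50], [0, 0, 0, 0, 0, -0.03, 50], [0, 0, 0, 0, 0, -0.065, 50], [0, 0, 0, 0, 0, -0.11, 50], [0, 0, 0, 0, 0, -0.145, 50], [0, 0, 0, 0, 0, -0.16, 50], [0, 0, 0, 0, 0, -0.16, 50], [0, 0, 0, 0, 0, -0.16, 50]])

```text
time: 45.45
position: [515.0, -193.8, 238.8]
orientation: [-2.574, -1.797, 0.003]
wrist_force: [0.1, 0.4, -0.6]
width: 0.501
```

```bash
python3 - <<'E'
from station import *
from h import *
s=sense();p=camera_params("wrist");im=get_image("wrist");cv2.imwrite("pics/w11.png",im)
t=get_image("top");sc=get_image("scene")
a=cv2.resize(t[130:320,150:500],None,fx=2.2,fy=2.2,interpolation=cv2.INTER_CUBIC);cv2.imwrite("pics/top11.png",a)
cv2.imwrite("pics/sc11.png",cv2.resize(sc[150:330,90:530],None,fx=1.8,fy=1.8,interpolation=cv2.INTER_CUBIC))
print(s["time"],s["position"],s["wrist_force"],s["width"])
E
```

```text
45.45 [ 515.00657927 -193.7800611   238.80812411] [ 0.1139641   0.35280976 -0.5756881 ] 0.5012934426279355
```

View pics/w11.png

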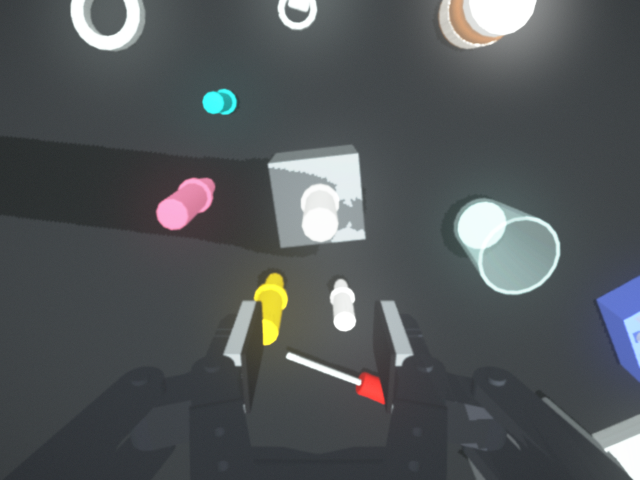

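View pics/top11.png

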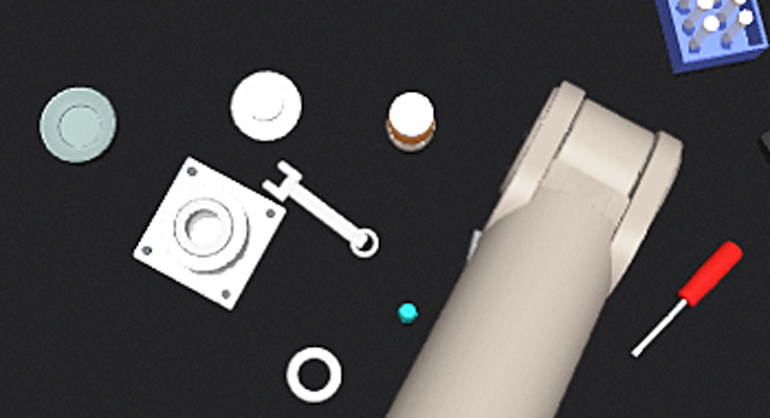

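View pics/sc11.png

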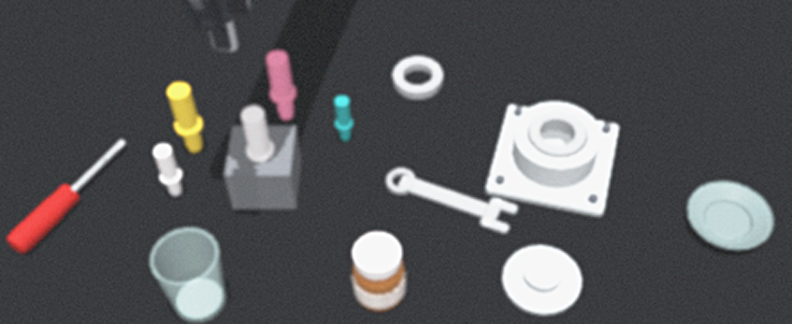

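The drift stands upright in the stand (wrist (320,212)), nothing else has moved, and the gripper is clear. Handing in.

```bash
python3 -c "
from station import *
print(sign_off())"
```

```text
the job is handed in; nothing more can be done
None
```

The cup is pressed down and, as far as I could measure, home and square. The drift is back upright in its stand, and I handed the job in at about 45 s.

- **Pressing:** I pressed the rim on alternating sides in steps of about 1–2 mm. The highest vertical force read at the end of a move was about 21 N, about 22 N with the sideways part; forces during moves were not logged. My estimated peak tilt was about 2°.
- **Cup check:** At the end all four sides held 18–21 N without sinking. They stopped at TCP heights of 121.3–121.5 mm, a spread of about 0.2 mm or 0.2°. The centre went down about 8 mm in total. The last close picture shows an even gap round the rim.
- **Drift and bench:** After letting go, the pictures show the drift upright with its collar on the stand. Nothing else on the bench had visibly moved.

**What was less certain:**
- The +y side seemed solid early, at about 16 N, but read about 0.5 mm lower after I pressed the x sides, so I went round all four sides again.
- The −y side read 16 N with about 7 N sideways on one press, from landing while the arm was still drifting sideways.
- The x sides had sunk close to their 4.4 mm limit, by my estimate. There, "solid" by force alone can't be told apart from used-up travel. The equal heights on all four sides and the estimated travel left on the y sides are the evidence that the cup is home.

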